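# Load the counting basket with brass ball knobs and hang it on the scale

## Task

With the yellow basket standing on the bench, lower the two brass ball knobs gently into it, one into each of its two deep wells, setting them down rather than letting them drop. Then carry the basket by its steel handle, keeping it upright, and hang it by the handle on both prongs of the counting scale's hook so that it hangs free and still. Leave the black ball knob in its seat and do not knock over the cleaner bottle.

Things in the scene. Friction and masses are not known exactly. Their poses are not given: they have to be found in the camera images.
- ball_a_center (a point): centre of one brass ball knob: a smooth polished brass ball, 44 mm diameter, about 120 g. It starts in one of the three seats of the blue seat tray (250 x 90 x 12 mm, the seats 75 mm apart in a row along the tray's length), its centre about 30 mm above the bench. Its axes mean nothing.
- ball_b_center (a point): centre of the other brass ball knob, the same 44 mm ball, in another seat of the blue tray.
- ball_black_center (a point): centre of a black plastic ball knob, 44 mm, in the remaining seat of the blue tray; it stays there.
- tray: the blue seat tray, fixed: 250 mm along its x, 90 mm along its y, 12 mm thick; origin at the centre of its underside. Seats on its centre line at x = -75, 0 and +75 mm. There is free room for fingers on both sides of a ball along the tray's y.
- basket: yellow open basket, loose, about 450 g: 230 mm along its x, 150 along its y, walls 75 high and 4 thick; origin at the centre of its underside, z up. A wall at x = 0 parts it into two equal wells, 109 mm (x) by 142 mm (y) inside. A fixed steel arch handle stands over that wall: uprights at y = -78 and +78 mm, joined on top by a straight round bar 12 mm thick along y, its axis 175 mm up.
- basket_grip (a point): middle of the handle's bar, on the bar's axis, 175 mm above the basket's underside; same axes as the basket: the bar runs along y, so fingers close along x.
- well_1 (a point): middle of the floor of the well on the basket's +x side, at x = +56.5 mm. The floor is black rubber 12 mm above the basket's underside, with a shallow 25 mm square recess here that keeps a ball from rolling; a ball resting in it has its centre 18 mm above this point.
- well_2 (a point): the same for the well on the basket's -x side, at x = -56.5 mm.
- hook_seat (a point): where the middle of the basket's handle bar (its axis) rests when hung, 246 mm above the bench, in the trough of the scale's two prongs (trough from x = -9 to +9 mm, prong axes 11 mm below). The upturned prong ends at x = -30 mm stand 16 mm above this point. The bar must end up along this frame's y, either way round; bring it in from -x, prongs passing under the bar between the uprights.
- cleaner: white cleaner bottle with red cap, 54 mm diameter, 160 mm tall, loose, standing beyond the basket; origin at the centre of its underside. Must not be knocked over.
- ball_a: the first brass ball itself (see its centre); origin on its surface, turns with it.
- ball_b: the second brass ball itself (see its centre).
- scale: counting scale, fixed; origin on the bench below the hook seat, same axes. Two parallel round steel prongs, 10 mm thick, at y = -42 and +42 mm (74 mm free between them) reach to -x from a grey column (front face at x = +150, top 275 mm up) and end in upturned tips; from x = +30 back they run level, axes 263 mm up. White box with red display behind x = +135 mm, 60 mm high.

How it is judged:
By the outcome, as a careful person would: the job done as asked, in the order asked, and still so for the second after the job is handed in, with the robot touching nothing.
It also fails if it takes over 72 s, if anything falls off the work surface, if the arm or the gripper's body presses on something with over 40 N, if the wrist force passes 120 N, or if a joint passes its speed limit or range.

## Robot

A 6-joint arm with a two-finger parallel gripper is mounted at the origin on the work surface. World frame = base frame: x ahead of the robot, y to its left, z up, the work surface at z = 0. Lengths are in m, angles in rad, forces in N, time in s.
With the tool pointing down it reaches from about 0.35 to 0.975 m from the base axis. Payload 4.9 kg.
Tool frame: the origin (TCP) lies midway between the tips of the shut fingers; the grasp point (between the pads) lies 19 mm behind it; z points along the fingers, y is the direction in which the jaws open and shut (so a half turn about z gives the same grasp; the last joint's range is limited). The gripper opens to 85 mm and grips with 20 to 120 N. Pads are 22 mm wide; open, the fingers measure 114 mm over their backs; the gripper's body (76 mm by 85 mm) begins 54 mm behind the grasp point. The pads swing forward as they close: fully open they stand 13 mm farther back than shut.
Start: joints at [-0.119, 0.053, 1.613, -0, 1.476, -0.119], TCP at [0.625, 0, 0.205] pointing down, gripper open.
Joint ranges: [-3.01, 3.01], [-1.01, 2.22], [0.06, 2.58], [-1.02, 4.17], [0.09, 2.62], [-3.14, 3.14]. Speed limits (rad/s): [2.57, 2.57, 3.14, 3.14, 3.14, 3.14].

## Interface

Orientations are given as a unit quaternion [w, x, y, z].
In Python, from plant import manip, cams gives the robot as it stands.
- The arm moves only by the tool jog_arm, never from a script. Its argument "targets" is a list of rows, each a list of 4 numbers: the shift along the tool's x, y, z in m, then the turn about the tool's z in degrees. A call has 1 to 5 rows; each row is the pose to reach, as a shift and turn from the pose commanded when the call began, along the tool's axes at that moment; what a row does not reach only later rows make up. A row lasts 1/12 s, in which the tool goes at most 41.7 mm and 7.16 degrees, less where a joint would pass 70% of its speed; a pose out of reach is approached as far as the arm can. A call with a gripper value outside its range is refused whole. "fingers" is the opening, from 0 (shut) to 1 (fully open), set as the call begins (left out, the last holds). The fingers move at their own pace and stop on an object; the grip force is fixed at half the most. Time passes only in rows, so rows that repeat a pose let the fingers close. It gives the time, the measured TCP pose, the force and the opening at its end, in the units of the state.
- manip.state(): the state, without advancing time (a new reading comes with each control period).
- cams.grab_frame(name): name is "scene" or "side" or "wrist"; returns the picture (480x640x3 uint8, red, green, blue); there is no depth.
- cams.get_calibration(name): a dict with "camera_matrix" (3x3 intrinsics, pixels), "cam_to_world" (4x4, takes a point from camera to world coordinates). Camera axes: x right, y up, looking along -z (the intrinsics and any distortion apply to the point x, -y, -z); pixel columns grow to the right and rows downward; lengths in m; the calibration is good to about 2 mm. A picture is of the moment at which its call begins: read the wrist's pose just before it. get_calibration takes no time and is no camera call; for the wrist camera it gives the pose at the moment of the call.
- manip.job_done(): hands the job in, once; it reports no verdict.
The state is a dict: "time": time; "joint_pos": joint angles; "joint_vel": joint speeds; "joint_efforts": joint torques, N m; "tool_pos": TCP position; "tool_rot": TCP orientation; "contact_force": force on the tool from outside, world axes, zero at the start; "ft_torque": the same for the moment, N m; "gripper_width": opening from 0.0 (shut) to 1.0 (fully open).
Only numpy, scipy, OpenCV 4.12 (cv2) and the standard library are available. Lean on these libraries where they do the work, as an engineer would, in place of code of your own. Each camera call takes 0.05 s, during which the arm holds its last target. There are 200 camera calls.

## Working session

There is one attempt and no reset: what is moved stays moved. The work goes in short steps, Python scripts to look and compute and a tool call to move; the robot and the scene stay as the last step left them, time stands still between calls to the robot, and variables do not carry over. Pictures are saved under pics/ and viewed, about 8 in all and at most 12, crops included, and the job is handed in when it is done.

Besides the shell and the picture viewer there is one more tool, called after "Emit:" by a JSON object that holds its "fn" and its "kwargs". jog_arm: Moves the arm, as the interface text tells. Its arguments: {"type":"object","properties":{"targets":{"type":"array"},"fingers":{"type":"number"}},"required":["targets"]}

```bash
ls; mkdir -p pics
python3 - <<'E'
from plant import manip,cams
import cv2,numpy as np
np.set_printoptions(precision=4,suppress=True)
for n in ["scene","side"]:
    im=cams.grab_frame(n); cv2.imwrite(f"pics/{n}0.png",im[:,:,::-1])
    c=cams.get_calibration(n); print(n,c)
s=manip.state();print(s['time'],s['tool_pos'],s['tool_rot'],s['gripper_width'])
E
```

```text
pics
scene {'camera_matrix': array([[453.137,   0.   , 316.915],
       [  0.   , 453.137, 242.645],
       [  0.   ,   0.   ,   1.   ]]), 'cam_to_world': array([[-0.8809, -0.3816,  0.2799,  0.8636],
       [ 0.473 , -0.7299,  0.4935,  0.4917],
       [ 0.016 ,  0.5672,  0.8235,  0.9888],
       [ 0.    ,  0.    ,  0.    ,  1.    ]])}
side {'camera_matrix': array([[532.6678,   0.    , 316.5714],
       [  0.    , 532.6678, 245.8177],
       [  0.    ,   0.    ,   1.    ]]), 'cam_to_world': array([[ 0.8535,  0.3095, -0.4191,  0.1758],
       [-0.5209,  0.4882, -0.7002, -0.7257],
       [-0.0121,  0.816 ,  0.578 ,  0.7359],
       [ 0.    ,  0.    ,  0.    ,  1.    ]])}
0.1 [0.6244 0.0001 0.2041] [-0.0008  0.7071  0.7071 -0.0006] 1.0016342212612752
```

View pics/scene0.png

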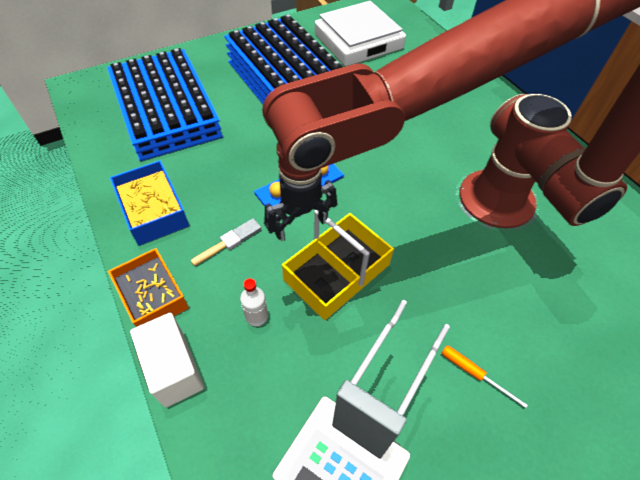

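View pics/side0.png

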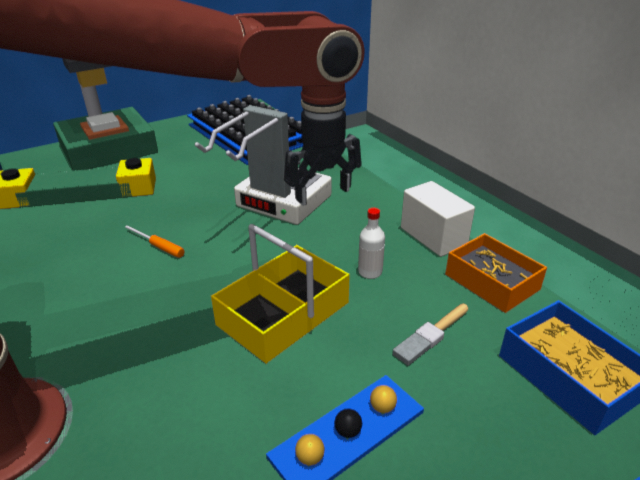

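Side picture: brass balls are near (309,449) and (383,399), with black at (348,423) between them. The basket handle bar runs about (252,229)–(311,260), and the prong tips are near (200,147) and (235,155). The scene picture shows prong tips at (404,304) and (447,328). Next I'll zoom in on the details and compute positions.

```bash
cat > h.py <<'E'
import numpy as np,cv2
from plant import manip,cams
from scipy.spatial.transform import Rotation as R
np.set_printoptions(precision=4,suppress=True)
def ray(n,u,v,c=None):
    c=c or cams.get_calibration(n);K=c['camera_matrix'];T=c['cam_to_world']
    d=np.array([(u-K[0,2])/K[0,0],-(v-K[1,2])/K[1,1],-1.]);return T[:3,3],T[:3,:3]@d
def onz(n,u,v,z,c=None):
    o,d=ray(n,u,v,c);return o+d*(z-o[2])/d[2]
def proj(n,P,c=None):
    c=c or cams.get_calibration(n);K=c['camera_matrix'];T=c['cam_to_world']
    p=(np.atleast_2d(P)-T[:3,3])@T[:3,:3];q=p/-p[:,2:]
    return np.c_[K[0,0]*q[:,0]+K[0,2],-K[1,1]*q[:,1]+K[1,2]]
def st():
    s=manip.state();q=s['tool_rot'];r=R.from_quat([q[1],q[2],q[3],q[0]]);return s,np.array(s['tool_pos']),r
def delta(p):
    """shift in tool axes to world point p"""
    s,t,r=st();return r.inv().apply(np.array(p)-t)
E
python3 - <<'E'
from h import *
im=cv2.imread('pics/side0.png');h=cv2.cvtColor(im,cv2.COLOR_BGR2HSV)
m=cv2.inRange(h,(12,100,80),(30,255,255));m[:375]=0;m[:,430:]=0
for l,s in zip(*[x[1:] for x in cv2.connectedComponentsWithStats(m)[2:0:-1]][::-1]) if 0 else []: pass
n,L,S,C=cv2.connectedComponentsWithStats(m)
for i in range(1,n):
    if S[i,4]>100:
        x,y,w,hh,a=S[i];print('ball',x,y,w,hh,a,onz('side',x+w/2-.5,y+hh/2-.5,.030))
print('black',onz('side',348,423,.03))
for n_,u,v,z in [('side',252,229,.175),('side',311,260,.175),('side',213,294,.075),('side',349,283,.075),('side',265,326,.075),('scene',404,304,.262),('scene',447,328,.262),('side',199,146,.262),('side',234,154,.262)]: print(n_,u,v,onz(n_,u,v,z))
a=cv2.imread('pics/side0.png')[100:350,180:400];b=cv2.imread('pics/scene0.png')[200:450,280:500]
o=np.hstack([a[:,:200],b[:,:200]]);cv2.imwrite('pics/z.png',cv2.resize(o,(800,500),interpolation=cv2.INTER_CUBIC))
E
```

```text
ball 371 386 25 26 528 [ 0.5549 -0.2958  0.03  ]
ball 296 435 28 30 658 [ 0.4054 -0.3128  0.03  ]
black [ 0.4802 -0.3046  0.03  ]
side 252 229 [0.5072 0.0675 0.175 ]
side 311 260 [ 0.5518 -0.0776  0.175 ]
side 213 294 [0.4049 0.0451 0.075 ]
side 349 283 [ 0.6431 -0.066   0.075 ]
side 265 326 [ 0.4497 -0.086   0.075 ]
scene 404 304 [0.5415 0.2456 0.262 ]
scene 447 328 [0.5017 0.3188 0.262 ]
side 199 146 [0.4998 0.2916 0.262 ]
side 234 154 [0.546  0.2159 0.262 ]
```

View pics/z.png

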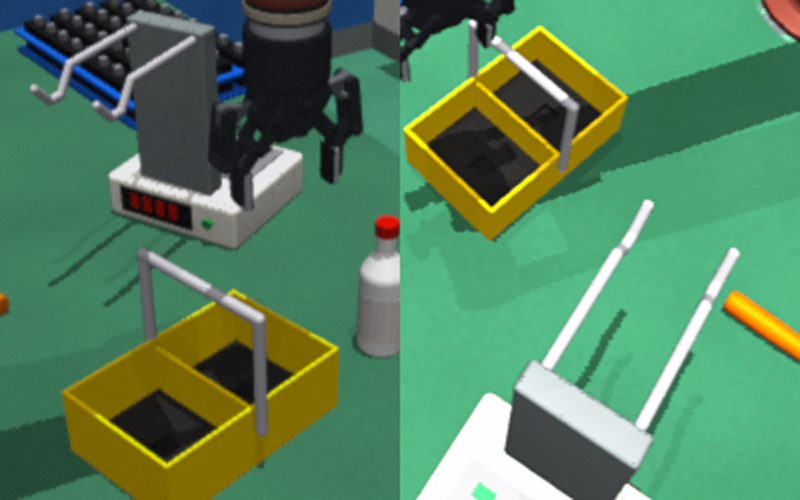

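The zoom shows the arch corners, rim corners and both prong tips clearly. I'll fit the poses from the two views.

Run:
```python
from h import *
from scipy.optimize import least_squares
S=[('side',cams.get_calibration('side')),('scene',cams.get_calibration('scene'))];C=dict(S)
def fit(obs,x0):
    def W(p,l):
        c,s=np.cos(p[2]),np.sin(p[2]);return np.array([p[0]+c*l[0]-s*l[1],p[1]+s*l[0]+c*l[1],l[2]])
    f=lambda p:np.concatenate([(proj(n,W(p,np.array(l)/1000),C[n])[0]-uv) for n,uv,l in obs])
    r=least_squares(f,x0,loss='soft_l1');print(r.x,np.degrees(r.x[2]));print(f(r.x).reshape(-1,2).round(1).tolist());return r.x
b=fit([('side',(252.5,227.5),(0,78,178)),('side',(311,259.5),(0,-78,178)),('side',(212.5,296.5),(-115,75,75)),('side',(348.5,274),(115,-75,75)),('side',(263.5,331),(-115,-75,75)),('side',(296.5,246.5),(115,75,75)),
 ('scene',(350.5,215),(-115,-75,75)),('scene',(393.5,248.5),(-115,75,75)),('scene',(325.5,318),(115,75,75)),('scene',(283,264),(115,-75,75)),('scene',(368.5,251.5),(0,78,178))],[.53,0,.3])
for y in (1,-1):
    print(b[:2]+y*.0565*np.array([np.cos(b[2]),np.sin(b[2])]))
hs=fit([('side',(197.5,146),(-30,42,260)),('side',(230,153.5),(-30,-42,260)),('scene',(404.5,301.5),(-30,-42,260)),('scene',(447,326.5),(-30,42,260)),
 ('scene',(354,382),(150,-42,263)),('scene',(401,414),(150,42,263))],[.53,.3,1.2])
s,t,r=st();print(r.as_matrix());c=cams.get_calibration('wrist')
print(r.inv().apply(c['cam_to_world'][:3,3]-t))
d=np.array([.5549-.4054,-.2958+.3128]);print('tray yaw',np.degrees(np.arctan2(d[1],d[0])),np.hypot(*d))
```

```text
[0.5286 0.0007 0.2667] 15.282260407711558
[[-2.2, -2.0], [-2.2, -1.3], [-2.5, -0.5], [0.2, -0.4], [-0.6, 3.1], [-0.7, -2.0], [-2.5, -2.6], [-1.4, -0.6], [-1.2, -11.9], [-2.7, 0.3], [-3.3, 0.8]]
[0.5831 0.0156]
[ 0.4741 -0.0142]
[0.5435 0.291  0.5044] 28.898506729863858
[[-3.3, -2.4], [-4.4, -1.9], [-0.7, -0.5], [-0.1, -1.8], [-0.4, 2.2], [-0.5, -0.1]]
[[ 0.      1.     -0.0019]
 [ 1.     -0.      0.0002]
 [ 0.0002 -0.0019 -1.    ]]
[ 0.0664  0.0001 -0.1696]
tray yaw 6.487373241104174 0.1504634507114601
```

Emit:
{"fn": "jog_arm", "kwargs": {"targets": [[-0.19,-0.04,-0.035,35],[-0.19,-0.04,-0.035,35],[-0.19,-0.04,-0.035,35],[-0.19,-0.04,-0.035,35],[-0.19,-0.04,-0.035,35]], "fingers": 1}}

```text
time: 0.52
tool_pos: [0.584, -0.1927, 0.2405]
tool_rot: [0.0, 0.889, 0.459, -0.0]
contact_force: [-0.1, -0.3, 0.4]
gripper_width: 1.0
```

Emit:
{"fn": "jog_arm", "kwargs": {"targets": [[-0.104,0.037,0,35],[-0.104,0.037,0,35],[-0.104,0.037,0,35],[-0.104,0.037,0,35],[-0.104,0.037,0,35]]}}

```text
time: 0.93
tool_pos: [0.5545, -0.2982, 0.2394]
tool_rot: [-0.001, 0.986, 0.169, -0.001]
contact_force: [0.6, 0.9, -0.5]
gripper_width: 1.003
```

Emit:
{"fn": "jog_arm", "kwargs": {"targets": [[0,0,0.1,13.5],[0,0,0.1,13.5],[0,0,0.1,13.5],[0,0,0.1,13.5]]}}

```text
time: 1.27
tool_pos: [0.5517, -0.2939, 0.1327]
tool_rot: [-0.004, 0.998, 0.057, -0.005]
contact_force: [-0.1, 0.7, -0.2]
gripper_width: 0.998
```

```bash
cat >> h.py <<'E'
def look(f):
    c=cams.get_calibration('wrist');im=np.ascontiguousarray(cams.grab_frame('wrist')[:,:,::-1]);cv2.imwrite(f,im);return im,c
E
python3 - <<'E'
from h import *
im,c=look('pics/w1.png');s,t,r=st()
h=cv2.cvtColor(im,cv2.COLOR_BGR2HSV);m=cv2.inRange(h,(12,100,80),(30,255,255))
n,L,S,C=cv2.connectedComponentsWithStats(m)
for i in range(1,n):
    if S[i,4]>400:
        x,y,w,hh,a=S[i];p=onz('w',x+w/2-.5,y+hh/2-.5,.030,c);print(x,y,w,hh,a,p,r.inv().apply(p-t))
print(s['time'],t,np.degrees(np.arctan2(*r.as_matrix()[[1,0],0])),c['cam_to_world'])
E
```

```text
0 34 99 338 16984 [ 0.5439 -0.0856  0.03  ] [ 0.0147 -0.2086  0.1074]
307 205 44 43 1279 [ 0.5498 -0.2929  0.03  ] [-0.0029 -0.0021  0.1065]
307 377 48 30 1116 [ 0.4052 -0.3109  0.03  ] [-0.1486 -0.0006  0.1073]
1.3167 [ 0.5536 -0.295   0.1365] 6.515689364716571 [[ 0.1123  0.9555  0.2727  0.6198]
 [-0.9936  0.1107  0.0214 -0.2878]
 [-0.0097 -0.2734  0.9618  0.3016]
 [ 0.      0.      0.      1.    ]]
```

View pics/w1.png

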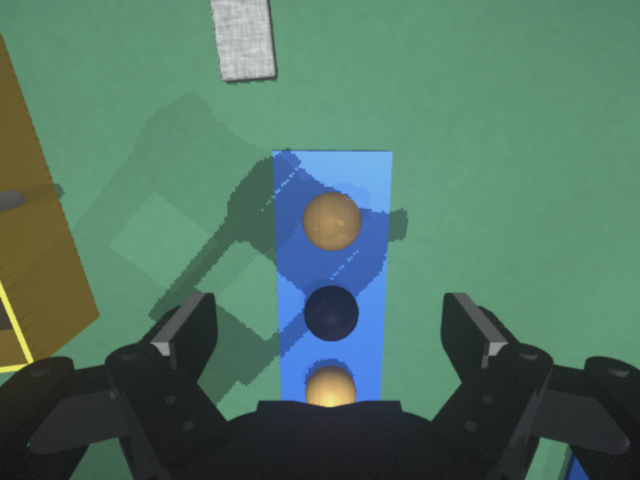

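The wrist picture shows the brass ball at (332,221), radius about 29, black at (332,313), and the second brass ball at (330,385). The tool is already over the first ball, within 1–2 mm, so I'm descending.

Emit:
{"fn": "jog_arm", "kwargs": {"targets": [[0,0,0.04,0],[0,0,0.08,0],[0,0,0.11,0],[0,0,0.126,0],[0,0,0.126,0]]}}

```text
time: 1.73
tool_pos: [0.554, -0.2953, 0.0116]
tool_rot: [-0.002, 0.998, 0.057, -0.002]
contact_force: [-0.8, 1.4, -0.1]
gripper_width: 0.999
```

Emit:
{"fn": "jog_arm", "kwargs": {"targets": [[0,0,0,0],[0,0,0,0]]}}

```text
time: 1.9
tool_pos: [0.5579, -0.2979, 0.0178]
tool_rot: [0.002, 0.998, 0.057, 0.002]
contact_force: [0.0, 0.2, 0.7]
gripper_width: 1.002
```

Emit:
{"fn": "jog_arm", "kwargs": {"targets": [[0,0,0,0],[0,0,0,0]]}}

```text
time: 2.07
tool_pos: [0.5574, -0.2976, 0.0172]
tool_rot: [0.001, 0.998, 0.057, 0.002]
contact_force: [0.6, 0.5, 0.4]
gripper_width: 1.0
```

Emit:
{"fn": "jog_arm", "kwargs": {"targets": [[0,0,0,0]]}}

```text
time: 2.15
tool_pos: [0.5567, -0.2971, 0.0163]
tool_rot: [0.001, 0.998, 0.057, 0.001]
contact_force: [-0.3, -0.1, -0.4]
gripper_width: 0.999
```

Emit:
{"fn": "jog_arm", "kwargs": {"targets": [[-0.001,0,0.001,0],[-0.001,0,0.003,0],[-0.001,0,0.003,0],[-0.001,0,0.003,0]]}}

```text
time: 2.48
tool_pos: [0.5543, -0.2964, 0.0109]
tool_rot: [-0.0, 0.998, 0.057, -0.0]
contact_force: [-1.1, 0.6, -0.7]
gripper_width: 0.999
```

Emit:
{"fn": "jog_arm", "kwargs": {"targets": [[0,0,0,0],[0,0,0,0],[0,0,0,0],[0,0,0,0],[0,0,0,0]], "fingers": 0.3}}

```text
time: 2.9
tool_pos: [0.5549, -0.2956, 0.0121]
tool_rot: [-0.001, 0.998, 0.057, 0.0]
contact_force: [-0.5, 2.9, 5.3]
gripper_width: 0.392
```

Emit:
{"fn": "jog_arm", "kwargs": {"targets": [[0,0,0,0],[0,0,0,0],[0,0,0,0],[0,0,0,0],[0,0,0,0]]}}

```text
time: 3.32
tool_pos: [0.555, -0.2959, 0.0123]
tool_rot: [-0.001, 0.998, 0.057, 0.0]
contact_force: [-1.0, 3.5, 5.8]
gripper_width: 0.398
```

Run:
```python
from h import *
im,c=look('pics/w2.png');a=cams.grab_frame('side')[:,:,::-1][300:480,260:500]
b=cv2.resize(im,(400,300));o=np.hstack([b,cv2.resize(a,(400,300),interpolation=cv2.INTER_CUBIC)]);cv2.imwrite('pics/g1.png',o)
```

```text
(no output)
```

View pics/g1.png

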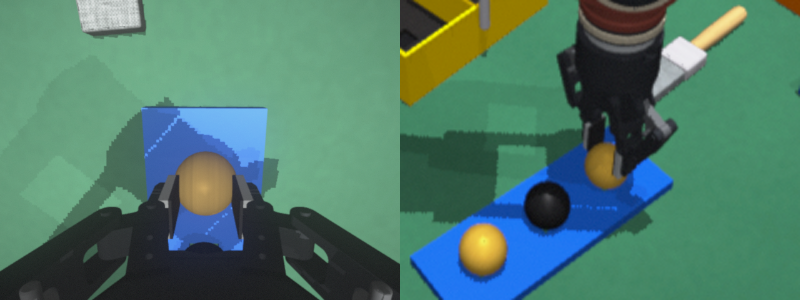

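Run:
```python
from h import *
c=cams.get_calibration('wrist');s,t,r=st()
for z in (.028,.030,.034):print(onz('w',330,294,z,c))
print(t, s['gripper_width'],s['contact_force'],c['cam_to_world'][:3,3])
for d in (0,.019,.03): print(proj('w',t-[0,0,-d],c)/1.6)
```

```text
[ 0.5526 -0.2967  0.028 ]
[ 0.5535 -0.2966  0.03  ]
[ 0.5553 -0.2964  0.034 ]
[ 0.555  -0.2958  0.0123] 0.3986854530517819 [-1.0621  3.346   5.0873] [ 0.6213 -0.2888  0.1818]
[[205.4559 172.3059]]
[[205.3798 182.3875]]
[[205.3275 189.3339]]
```

Picture: the ball sits squarely between the pads (ball at (206,184) in the left half), and the ray puts its centre within 2 mm of the tool axis. Lifting.

Emit:
{"fn": "jog_arm", "kwargs": {"targets": [[0,0,-0.004,0],[0,0,-0.01,0],[0,0,-0.018,0],[0,0,-0.028,0],[0,0,-0.04,0]]}}

```text
time: 3.83
tool_pos: [0.5544, -0.2965, 0.0519]
tool_rot: [-0.0, 0.998, 0.057, -0.0]
contact_force: [0.2, -1.1, -1.4]
gripper_width: 0.394
```

Emit:
{"fn": "jog_arm", "kwargs": {"targets": [[0,0,-0.03,0],[0,0,-0.06,0],[0,0,-0.09,0],[0,0,-0.11,0],[0,0,-0.12,0]]}}

```text
time: 4.25
tool_pos: [0.5565, -0.2979, 0.1773]
tool_rot: [0.002, 0.998, 0.057, 0.003]
contact_force: [0.5, -1.0, -0.4]
gripper_width: 0.395
```

Run:
```python
from h import *
im,c=look('pics/w3.png');s,t,r=st()
a=cams.grab_frame('side')[:,:,::-1][130:430,240:560]
cv2.imwrite('pics/g2.png',np.hstack([cv2.resize(im,(400,300)),cv2.resize(a,(400,300))]))
h=cv2.cvtColor(im,cv2.COLOR_BGR2HSV);print(t,s['gripper_width'],s['contact_force'])
```

```text
[ 0.5568 -0.2981  0.1778] 0.4018672647946591 [ 1.5515 -0.1419  1.0855]
```

View pics/g2.png

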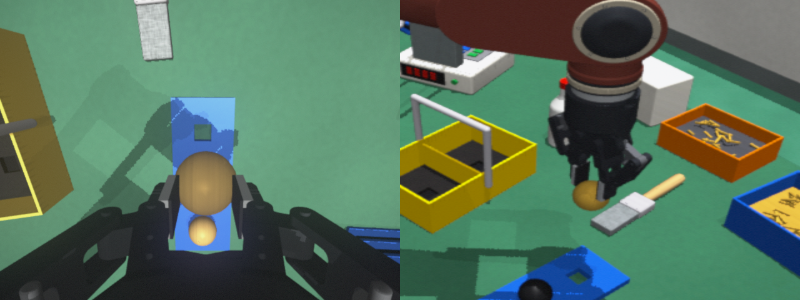

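The ball is held and its seat is empty, with the second brass ball visible at (202,231) below it. Now carrying it to above well_1.

Emit:
{"fn": "jog_arm", "kwargs": {"targets": [[0.005,-0.024,-0.01,-2],[0.013,-0.06,-0.02,-4],[0.021,-0.1,-0.03,-6],[0.028,-0.135,-0.03,-8],[0.032,-0.153,-0.03,-8.8]]}}

```text
time: 4.77
tool_pos: [0.5685, -0.1372, 0.1999]
tool_rot: [-0.001, 0.991, 0.135, -0.001]
contact_force: [0.4, 0.2, -1.0]
gripper_width: 0.393
```

Emit:
{"fn": "jog_arm", "kwargs": {"targets": [[0.014,-0.037,0,0],[0.028,-0.074,0,0],[0.042,-0.112,0,0],[0.051,-0.136,0,0],[0.055,-0.1465,0,0]]}}

```text
time: 5.18
tool_pos: [0.5822, 0.0184, 0.1988]
tool_rot: [-0.001, 0.991, 0.135, -0.002]
contact_force: [-0.4, -0.5, -1.7]
gripper_width: 0.396
```

Emit:
{"fn": "jog_arm", "kwargs": {"targets": [[0,0,0,0],[0,0,0,0]]}}

```text
time: 5.35
tool_pos: [0.5828, 0.0146, 0.1998]
tool_rot: [0.0, 0.991, 0.133, -0.001]
contact_force: [0.6, -0.3, -0.6]
gripper_width: 0.395
```

Run:
```python
from h import *
im,c=look('pics/w4.png');s,t,r=st();print(s['time'],t,s['gripper_width'])
b=[.5286,.0007,.2667];x=np.array([np.cos(b[2]),np.sin(b[2])]);y=np.array([-x[1],x[0]])
P=[[*(np.array(b[:2])+l[0]*x+l[1]*y),l[2]] for l in [(.115,.075,.075),(.115,-.075,.075),(0,-.075,.075),(.0565,0,.012),(0,.078,.175),(0,-.078,.175)]]
print(proj('w',P,c).round())
np.save('pics/c4.npy',c['cam_to_world']);print(onz('scene',250,285,.155),onz('side',374,214,.16))
cv2.imwrite('pics/w4v.png',im)
```

```text
5.4 [0.583  0.0139 0.2002] 0.39582285802885925
[[229. 142.]
 [426. 142.]
 [417. 283.]
 [328. 203.]
 [194. 349.]
 [461. 349.]]
[0.7553 0.0219 0.155 ] [0.7508 0.0052 0.16  ]
```

View pics/w4v.png

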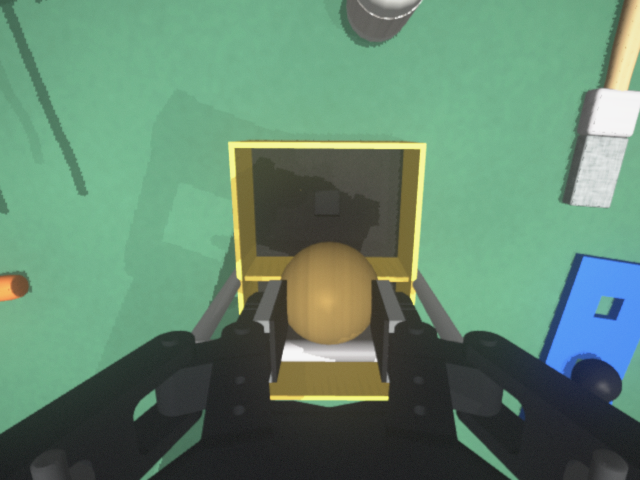

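The corner pixels (229,142) and (426,143) and the recess at (327,203) match the predicted ones, so the basket pose is confirmed. Lowering.

Emit:
{"fn": "jog_arm", "kwargs": {"targets": [[0,0,0.02,0],[0,0,0.055,0],[0,0,0.09,0],[0,0,0.12,0],[0,0,0.14,0]]}}

```text
time: 5.82
tool_pos: [0.5811, 0.013, 0.0571]
tool_rot: [-0.0, 0.991, 0.132, -0.003]
contact_force: [-0.0, -0.1, -2.2]
gripper_width: 0.396
```

Emit:
{"fn": "jog_arm", "kwargs": {"targets": [[0,0,0.012,0],[0,0,0.024,0],[0,0,0.033,0],[0,0,0.039,0],[0,0,0.042,0]]}}

```text
time: 6.23
tool_pos: [0.5839, 0.0146, 0.0193]
tool_rot: [0.0, 0.991, 0.133, 0.0]
contact_force: [-0.4, 0.5, -2.2]
gripper_width: 0.393
```

Emit:
{"fn": "jog_arm", "kwargs": {"targets": [[0,0,0.001,0],[0,0,0.002,0],[0,0,0.003,0],[0,0,0.004,0],[0,0,0.005,0]]}}

```text
time: 6.65
tool_pos: [0.5839, 0.015, 0.0148]
tool_rot: [0.0, 0.991, 0.133, 0.001]
contact_force: [-0.2, -0.2, -1.5]
gripper_width: 0.398
```

Emit:
{"fn": "jog_arm", "kwargs": {"targets": [[0,0,0.001,0],[0,0,0.002,0],[0,0,0.002,0],[0,0,0.002,0]]}}

```text
time: 6.98
tool_pos: [0.5839, 0.0149, 0.0129]
tool_rot: [0.0, 0.991, 0.133, 0.0]
contact_force: [-0.7, 0.7, 3.2]
gripper_width: 0.398
```

Emit:
{"fn": "jog_arm", "kwargs": {"targets": [[0,0,0.001,0],[0,0,0.001,0],[0,0,0.001,0]]}}

```text
time: 7.23
tool_pos: [0.5843, 0.015, 0.0126]
tool_rot: [0.0, 0.991, 0.133, 0.001]
contact_force: [-1.2, 0.4, 6.9]
gripper_width: 0.394
```

Emit:
{"fn": "jog_arm", "kwargs": {"targets": [[0,0,0,0],[0,0,0,0],[0,0,0,0],[0,0,0,0],[0,0,0,0]], "fingers": 0.85}}

```text
time: 7.65
tool_pos: [0.5832, 0.0149, 0.0109]
tool_rot: [-0.0, 0.991, 0.133, -0.0]
contact_force: [0.4, 0.1, 0.6]
gripper_width: 0.848
```

Emit:
{"fn": "jog_arm", "kwargs": {"targets": [[0,0,-0.01,0],[0,0,-0.03,0],[0,0,-0.06,0],[0,0,-0.095,0],[0,0,-0.13,0]]}}

```text
time: 8.07
tool_pos: [0.5828, 0.015, 0.1427]
tool_rot: [-0.0, 0.991, 0.133, -0.001]
contact_force: [0.6, -0.4, -0.9]
gripper_width: 0.851
```

Emit:
{"fn": "jog_arm", "kwargs": {"targets": [[0,0,-0.03,0],[0,0,-0.055,0],[0,0,-0.075,0],[0,0,-0.085,0],[0,0,-0.09,0]]}}

```text
time: 8.48
tool_pos: [0.5844, 0.0148, 0.2342]
tool_rot: [0.0, 0.991, 0.133, 0.002]
contact_force: [0.0, -0.4, -0.0]
gripper_width: 0.85
```

Run:
```python
from h import *
im,c=look('pics/w5.png');s,t,r=st();print(s['time'],t,s['gripper_width'])
cv2.imwrite('pics/w5v.png',cv2.resize(im,(480,360)))
h=cv2.cvtColor(im,cv2.COLOR_BGR2HSV)
print(proj('w',[[.5831,.0156,.030]],c))
```

```text
8.5333 [0.5842 0.0148 0.2336] 0.8522934477636083
[[327.6973 202.7975]]
```

View pics/w5v.png

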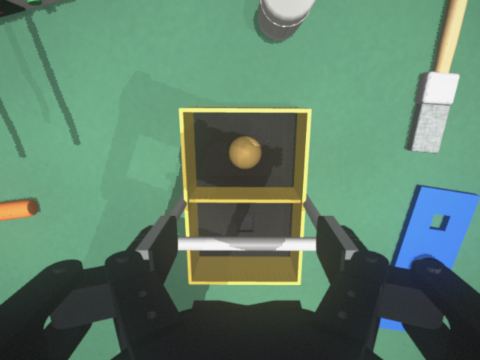

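Picture: the ball is resting in the recess at (245,152)×4/3, exactly where predicted. Fetching the second ball, with the camera side turned to −x.

Emit:
{"fn": "jog_arm", "kwargs": {"targets": [[-0.01,0.0366,0,-7],[-0.02,0.073,0,-14],[-0.03,0.11,0,-21],[-0.04,0.147,0,-28],[-0.05,0.183,0,-35]], "fingers": 1}}

```text
time: 8.95
tool_pos: [0.5824, -0.1757, 0.2289]
tool_rot: [-0.001, 0.905, 0.425, -0.001]
contact_force: [0.3, -1.0, -1.2]
gripper_width: 1.0
```

Emit:
{"fn": "jog_arm", "kwargs": {"targets": [[-0.035,0.001,0,-7],[-0.07,0.002,0,-14],[-0.106,0.003,0,-21],[-0.141,0.003,0,-28],[-0.1765,0.0035,0,-35]]}}

```text
time: 9.37
tool_pos: [0.4711, -0.3119, 0.2288]
tool_rot: [-0.002, 0.736, 0.677, -0.0]
contact_force: [-0.4, -0.5, 0.2]
gripper_width: 1.003
```

Emit:
{"fn": "jog_arm", "kwargs": {"targets": [[-0.001,-0.02,0,-7],[-0.003,-0.04,0,-14],[-0.0056,-0.055,0,-21],[-0.0056,-0.065,0,-28],[-0.0056,-0.068,0,-35]]}}

```text
time: 9.78
tool_pos: [0.4028, -0.3104, 0.2289]
tool_rot: [-0.002, 0.499, 0.867, 0.0]
contact_force: [0.5, -0.5, -0.7]
gripper_width: 1.002
```

Emit:
{"fn": "jog_arm", "kwargs": {"targets": [[0,0,0,-7],[0,0,0,-14],[0,0,0,-21],[0,0,0,-28],[0,0,0,-35]]}}

```text
time: 10.2
tool_pos: [0.4041, -0.3103, 0.2289]
tool_rot: [-0.002, 0.215, 0.977, 0.001]
contact_force: [0.0, 0.2, -0.3]
gripper_width: 0.999
```

Emit:
{"fn": "jog_arm", "kwargs": {"targets": [[0,0,0.02,-7],[0,0,0.045,-14],[0,0,0.07,-21],[0,0,0.085,-28],[0,0,0.09,-31.2]]}}

```text
time: 10.62
tool_pos: [0.4023, -0.3084, 0.1352]
tool_rot: [-0.003, -0.056, 0.998, 0.004]
contact_force: [-0.4, 0.4, -0.5]
gripper_width: 0.994
```

Emit:
{"fn": "jog_arm", "kwargs": {"targets": [[0,0,0,0],[0,0,0,0]]}}

```text
time: 10.78
tool_pos: [0.4041, -0.3102, 0.1395]
tool_rot: [-0.001, -0.052, 0.999, 0.001]
contact_force: [0.1, 0.5, -0.2]
gripper_width: 0.999
```

Run:
```python
from h import *
im,c=look('pics/w6.png');s,t,r=st();print(s['time'],t,s['joint_pos'],np.degrees(np.arctan2(*r.as_matrix()[[1,0],0])))
uv=proj('w',[[.405,-.3125,.030]],c)[0];print(uv)
h=cv2.cvtColor(im,cv2.COLOR_BGR2HSV);m=cv2.inRange(h,(10,90,40),(32,255,255))
n,L,S,C=cv2.connectedComponentsWithStats(m)
for i in range(1,n):
    if S[i,4]>300: x,y,w,hh,a=S[i];print(S[i],onz('w',x+w/2-.5,y+hh/2-.5,.03,c))
```

```text
10.8333 [ 0.4047 -0.3107  0.1407] [-0.8008 -0.1763  1.9413 -0.      1.3778 -2.4763] -173.99986114502533
[325.186  224.3148]
[ 302  199   52   48 1815] [ 0.4034 -0.3109  0.03  ]
[ 563  265   77  105 6810] [ 0.4595 -0.0794  0.03  ]
[562 443  28  37 614] [ 0.6045 -0.0602  0.03  ]
```

Emit:
{"fn": "jog_arm", "kwargs": {"targets": [[0,0,0.03,0],[0,0,0.065,0],[0,0,0.095,0],[0,0,0.112,0],[0,0,0.12,0]]}}

```text
time: 11.25
tool_pos: [0.4036, -0.3096, 0.0186]
tool_rot: [-0.001, -0.053, 0.999, 0.002]
contact_force: [-0.7, 0.7, 0.1]
gripper_width: 1.001
```

Emit:
{"fn": "jog_arm", "kwargs": {"targets": [[0,0,0.003,0],[0,0,0.006,0],[0,0,0.008,0],[0,0,0.009,0],[0,0,0.009,0]]}}

```text
time: 11.67
tool_pos: [0.4056, -0.3117, 0.0134]
tool_rot: [0.001, -0.053, 0.999, -0.001]
contact_force: [-1.0, -0.4, 0.6]
gripper_width: 1.001
```

Emit:
{"fn": "jog_arm", "kwargs": {"targets": [[0,0,0,0],[0,0,0,0],[0,0,0,0],[0,0,0,0],[0,0,0,0]], "fingers": 0.3}}

```text
time: 12.08
tool_pos: [0.4052, -0.3112, 0.0129]
tool_rot: [0.0, -0.053, 0.999, -0.0]
contact_force: [-1.7, 0.8, 2.9]
gripper_width: 0.386
```

Emit:
{"fn": "jog_arm", "kwargs": {"targets": [[0,0,0,0],[0,0,0,0],[0,0,0,0],[0,0,0,0],[0,0,0,0]]}}

```text
time: 12.5
tool_pos: [0.4052, -0.3113, 0.0128]
tool_rot: [0.0, -0.053, 0.999, -0.0]
contact_force: [-0.8, 0.7, 6.1]
gripper_width: 0.386
```

Emit:
{"fn": "jog_arm", "kwargs": {"targets": [[0,0,-0.004,0],[0,0,-0.01,0],[0,0,-0.018,0],[0,0,-0.028,0],[0,0,-0.04,0]]}}

```text
time: 12.92
tool_pos: [0.4046, -0.3106, 0.0527]
tool_rot: [-0.0, -0.053, 0.999, 0.0]
contact_force: [0.3, 1.1, -1.8]
gripper_width: 0.385
```

Emit:
{"fn": "jog_arm", "kwargs": {"targets": [[0,0,-0.03,0],[0,0,-0.07,0],[0,0,-0.11,0],[0,0,-0.14,0],[0,0,-0.15,0]]}}

```text
time: 13.33
tool_pos: [0.4072, -0.3132, 0.2104]
tool_rot: [0.004, -0.053, 0.999, -0.004]
contact_force: [-0.3, -0.3, 0.1]
gripper_width: 0.385
```

Emit:
{"fn": "jog_arm", "kwargs": {"targets": [[-0.007,0.022,0,-2],[-0.018,0.056,0,-4],[-0.03,0.094,0,-6],[-0.04,0.125,0,-8],[-0.045,0.141,0,-9.25]]}}

```text
time: 13.75
tool_pos: [0.4345, -0.1628, 0.2018]
tool_rot: [-0.0, -0.135, 0.991, 0.001]
contact_force: [0.5, 0.3, -1.6]
gripper_width: 0.379
```

Emit:
{"fn": "jog_arm", "kwargs": {"targets": [[-0.02,0.035,0,0],[-0.04,0.07,0,0],[-0.059,0.104,0,0],[-0.071,0.126,0,0],[-0.0775,0.1365,0,0]]}}

```text
time: 14.17
tool_pos: [0.4731, -0.0108, 0.2018]
tool_rot: [-0.0, -0.135, 0.991, 0.001]
contact_force: [0.1, 0.3, -1.0]
gripper_width: 0.387
```

Emit:
{"fn": "jog_arm", "kwargs": {"targets": [[0,0,0,0],[0,0,0,0],[0,0,0,0]]}}

```text
time: 14.42
tool_pos: [0.473, -0.0145, 0.2019]
tool_rot: [-0.0, -0.133, 0.991, -0.0]
contact_force: [-0.5, -0.2, -1.5]
gripper_width: 0.387
```

Run:
```python
from h import *
im,c=look('pics/w7.png');s,t,r=st();print(s['time'],t,s['gripper_width'],np.degrees(np.arctan2(*r.as_matrix()[[1,0],0]))%360)
b=[.5286,.0007,.2667];x=np.array([np.cos(b[2]),np.sin(b[2])]);y=np.array([-x[1],x[0]])
P=[[*(np.array(b[:2])+l[0]*x+l[1]*y),l[2]] for l in [(-.115,.075,.075),(-.115,-.075,.075),(0,-.075,.075),(-.0565,0,.012),(0,.078,.175),(0,-.078,.175)]]
for u,v in proj('w',P,c): cv2.circle(im,(int(round(u)),int(round(v))),3,(0,0,255),1)
cv2.imwrite('pics/w7v.png',cv2.resize(im,(480,360),interpolation=cv2.INTER_AREA))
print(delta([.4741,-.0142,t[2]]))
```

```text
14.4667 [ 0.473  -0.0147  0.202 ] 0.3824997833339946 195.26684784111953
[-0.0012  0.0002 -0.    ]
```

View pics/w7v.png

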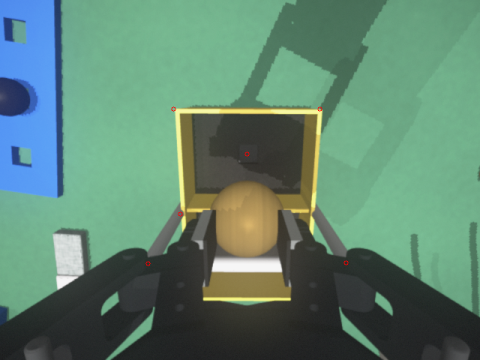

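Picture: the predicted marks are within 1–2 px of the rim corners (176,110) and (321,110) and the recess at (249,154), so I'm lowering with a 1 mm correction.

Emit:
{"fn": "jog_arm", "kwargs": {"targets": [[-0.001,-0.0015,0.02,0],[-0.001,-0.0015,0.055,0],[-0.001,-0.0015,0.09,0],[-0.001,-0.0015,0.12,0],[-0.001,-0.0015,0.14,0]]}}

```text
time: 14.88
tool_pos: [0.4724, -0.0159, 0.0588]
tool_rot: [-0.002, -0.132, 0.991, 0.001]
contact_force: [-0.5, -0.3, -1.1]
gripper_width: 0.384
```

Emit:
{"fn": "jog_arm", "kwargs": {"targets": [[0,0,0.012,0],[0,0,0.024,0],[0,0,0.034,0],[0,0,0.04,0],[0,0,0.043,0]]}}

```text
time: 15.3
tool_pos: [0.475, -0.0153, 0.0192]
tool_rot: [0.0, -0.133, 0.991, -0.0]
contact_force: [0.2, 0.4, -0.2]
gripper_width: 0.385
```

Emit:
{"fn": "jog_arm", "kwargs": {"targets": [[0,0,0.001,0],[0,0,0.002,0],[0,0,0.003,0],[0,0,0.004,0],[0,0,0.005,0]]}}

```text
time: 15.72
tool_pos: [0.4752, -0.0151, 0.0148]
tool_rot: [0.001, -0.133, 0.991, -0.0]
contact_force: [-0.9, 0.9, -1.8]
gripper_width: 0.386
```

Emit:
{"fn": "jog_arm", "kwargs": {"targets": [[0,0,0.001,0],[0,0,0.002,0],[0,0,0.002,0],[0,0,0.002,0]]}}

```text
time: 16.05
tool_pos: [0.4759, -0.0151, 0.0139]
tool_rot: [0.001, -0.133, 0.991, -0.0]
contact_force: [-1.9, 0.6, 6.3]
gripper_width: 0.385
```

Emit:
{"fn": "jog_arm", "kwargs": {"targets": [[0,0,0,0],[0,0,0,0],[0,0,0,0],[0,0,0,0],[0,0,0,0]], "fingers": 0.85}}

```text
time: 16.47
tool_pos: [0.4745, -0.0151, 0.0121]
tool_rot: [-0.0, -0.133, 0.991, 0.0]
contact_force: [-0.2, -0.5, 0.2]
gripper_width: 0.854
```

Emit:
{"fn": "jog_arm", "kwargs": {"targets": [[0,0,-0.01,0],[0,0,-0.03,0],[0,0,-0.06,0],[0,0,-0.095,0],[0,0,-0.13,0]]}}

```text
time: 16.88
tool_pos: [0.474, -0.0149, 0.1438]
tool_rot: [-0.001, -0.133, 0.991, 0.0]
contact_force: [1.3, -0.3, 0.7]
gripper_width: 0.847
```

Emit:
{"fn": "jog_arm", "kwargs": {"targets": [[0,0,-0.04,0],[0,0,-0.075,0],[0,0,-0.1,0],[0,0,-0.11,0],[0,0,-0.115,0]]}}

```text
time: 17.3
tool_pos: [0.4756, -0.0152, 0.2601]
tool_rot: [0.002, -0.133, 0.991, -0.001]
contact_force: [1.0, -0.3, -0.5]
gripper_width: 0.847
```

Emit:
{"fn": "jog_arm", "kwargs": {"targets": [[-0.01,0,0,7],[-0.025,0,0,14],[-0.04,0,0,21],[-0.052,0,0,28],[-0.0565,0,0,35]]}}

```text
time: 17.72
tool_pos: [0.529, 0.0004, 0.2542]
tool_rot: [-0.002, 0.174, 0.985, 0.0]
contact_force: [0.1, 0.1, -0.0]
gripper_width: 0.851
```

Emit:
{"fn": "jog_arm", "kwargs": {"targets": [[0,0,0,7],[0,0,0,14],[0,0,0,21],[0,0,0,28],[0,0,0,35]]}}

```text
time: 18.13
tool_pos: [0.528, 0.0, 0.2543]
tool_rot: [-0.002, 0.462, 0.887, -0.001]
contact_force: [-0.7, -0.1, -1.0]
gripper_width: 0.849
```

Emit:
{"fn": "jog_arm", "kwargs": {"targets": [[0,0,0,7],[0,0,0,14],[0,0,0,20],[0,0,0,20],[0,0,0,20]]}}

```text
time: 18.55
tool_pos: [0.5283, -0.0, 0.2551]
tool_rot: [-0.002, 0.605, 0.796, -0.001]
contact_force: [-0.3, -0.1, 0.3]
gripper_width: 0.849
```

Run:
```python
from h import *
im,c=look('pics/w8.png');s,t,r=st();print(s['time'],t,s['gripper_width'],np.degrees(np.arctan2(*r.as_matrix()[[1,0],0]))%360)
b=[.5286,.0007,.2667];x=np.array([np.cos(b[2]),np.sin(b[2])]);y=np.array([-x[1],x[0]])
P=[[*(np.array(b[:2])+l[0]*x+l[1]*y),l[2]] for l in [(-.115,.075,.075),(.115,.075,.075),(0,.075,.075),(-.0565,0,.03),(.0565,0,.03),(0,.078,.175),(0,-.0,.175)]]
for u,v in proj('w',P,c): cv2.circle(im,(int(round(u)),int(round(v))),3,(0,0,255),1)
a=cams.grab_frame('scene')[:,:,::-1]
cv2.imwrite('pics/w8v.png',np.hstack([cv2.resize(im,(400,300),interpolation=cv2.INTER_AREA),cv2.resize(a,(400,300),interpolation=cv2.INTER_AREA)]))
print(delta([.5286,.0007,.155]))
```

```text
18.6 [ 0.5285 -0.0001  0.2556] 0.8516799058489699 105.47669020605052
[0.0007 0.0003 0.101 ]
```

View pics/w8v.png

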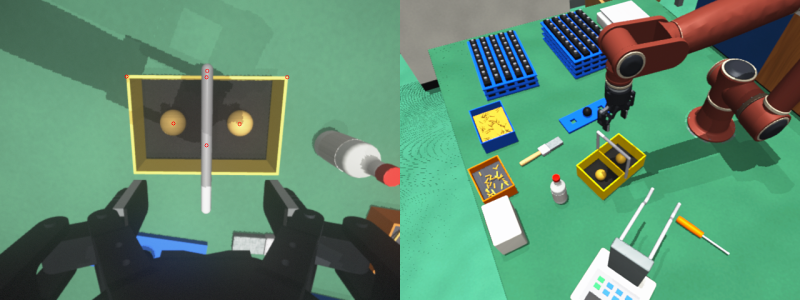

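Picture: both balls sit at their marks, at (173,123) and (240,124) in the left half, and the bar is under the tool. The grasp is aligned. First, a quick close look at the hook so the hang is accurate.

Emit:
{"fn": "jog_arm", "kwargs": {"targets": [[0.015,0.009,-0.02,0],[0.04,0.024,-0.04,0],[0.067,0.04,-0.06,0],[0.09,0.054,-0.072,0],[0.107,0.0636,-0.075,0]]}}

```text
time: 19.07
tool_pos: [0.5635, 0.1219, 0.3354]
tool_rot: [0.002, 0.605, 0.796, 0.002]
contact_force: [0.1, -0.3, 0.4]
gripper_width: 0.849
```

Emit:
{"fn": "jog_arm", "kwargs": {"targets": [[0.03,0.018,0,-4],[0.06,0.036,0,-8],[0.085,0.051,0,-12],[0.1,0.06,0,-13.6],[0.107,0.0636,0,-13.6]]}}

```text
time: 19.48
tool_pos: [0.5953, 0.2418, 0.3313]
tool_rot: [-0.001, 0.507, 0.862, -0.0]
contact_force: [-0.1, 0.3, -0.4]
gripper_width: 0.852
```

Emit:
{"fn": "jog_arm", "kwargs": {"targets": [[0,0,0,0],[0,0,0,0],[0,0,0,0],[0,0,0,0],[0,0,0,0]]}}

```text
time: 19.9
tool_pos: [0.5953, 0.2387, 0.3327]
tool_rot: [0.0, 0.509, 0.861, 0.0]
contact_force: [-0.2, 0.3, 0.3]
gripper_width: 0.851
```

Run:
```python
from h import *
im,c=look('pics/w9.png');s,t,r=st();print(s['time'],t,np.degrees(np.arctan2(*r.as_matrix()[[1,0],0]))%360)
import pickle;pickle.dump(c,open('c9.pkl','wb'))
b=[.5435,.291,.5044];x=np.array([np.cos(b[2]),np.sin(b[2])]);y=np.array([-x[1],x[0]])
P=[[*(np.array(b[:2])+l[0]*x+l[1]*y),l[2]] for l in [(-.030,.042,.260),(-.030,-.042,.260),(.03,.042,.268),(.15,.042,.263),(.15,-.042,.263),(0,.042,.24)]]
uv=proj('w',P,c);print(uv.round(1).tolist())
for u,v in uv: cv2.circle(im,(int(round(u)),int(round(v))),3,(0,0,255),1)
cv2.imwrite('pics/w9v.png',im)
```

```text
19.95 [0.5953 0.2389 0.3327] 118.85515988661221
[[243.6, 51.6], [251.6, 193.2], [346.0, 48.5], [551.8, 49.9], [531.6, 193.4], [297.2, 58.1]]
```

View pics/w9v.png

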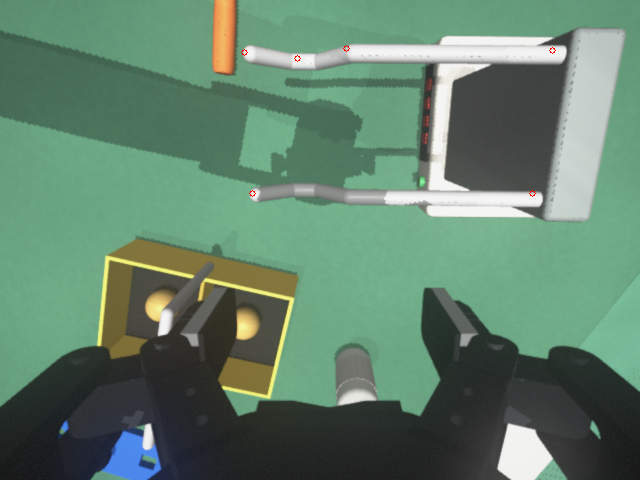

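Picture: prong tips are at (247,53) and (253,194), and the prongs meet the column at (567,54) and (543,199). That is a few px off the predictions, so I'm refitting.

Run:
```python
from h import *
import pickle
from scipy.optimize import least_squares
c=pickle.load(open('c9.pkl','rb'))
def W(p,l):
    k,s=np.cos(p[2]),np.sin(p[2]);return np.array([p[0]+k*l[0]-s*l[1],p[1]+s*l[0]+k*l[1],l[2]])
obs=[((247.5,53),(-.03,.042,.259)),((253,194.5),(-.03,-.042,.259)),((567,54),(.15,.042,.263)),((543,199.5),(.15,-.042,.263)),((347,53),(.03,.042,.263)),((345,197),(.03,-.042,.263))]
f=lambda p:np.concatenate([proj('w',W(p,l),c)[0]-uv for uv,l in obs])
r=least_squares(f,[.5435,.291,.504],loss='soft_l1');p=r.x;print(p,np.degrees(p[2]),f(p).reshape(-1,2).round(1).tolist())
for l in [(-.1,0,0),(0,0,0)]:print(W(p,l))
print(delta([.5286,.0007,.3327]))
```

```text
[0.5454 0.2907 0.494 ] 28.3056278753694 [[-0.1, 0.5], [0.6, -0.3], [-12.6, 1.0], [-10.3, -1.9], [1.9, 0.1], [1.0, -1.0]]
[0.4574 0.2433 0.    ]
[0.5454 0.2907 0.    ]
[-0.1764 -0.1734 -0.0001]
```

Emit:
{"fn": "jog_arm", "kwargs": {"targets": [[-0.015,-0.015,0,3],[-0.035,-0.035,0,7],[-0.055,-0.054,0,11],[-0.074,-0.073,0,13.5],[-0.088,-0.087,0,13.5]]}}

```text
time: 20.37
tool_pos: [0.5611, 0.1186, 0.3326]
tool_rot: [0.0, 0.607, 0.795, -0.0]
contact_force: [0.8, -0.2, -0.2]
gripper_width: 0.845
```

Emit:
{"fn": "jog_arm", "kwargs": {"targets": [[-0.03,-0.018,0,0],[-0.06,-0.036,0,0],[-0.085,-0.051,0,0],[-0.1,-0.06,0,0],[-0.106,-0.0636,0,0]]}}

```text
time: 20.78
tool_pos: [0.5279, -0.0008, 0.3327]
tool_rot: [0.001, 0.607, 0.795, -0.0]
contact_force: [0.8, 0.1, -0.5]
gripper_width: 0.851
```

Emit:
{"fn": "jog_arm", "kwargs": {"targets": [[0,0,0.01,0],[0,0,0.03,0],[0,0,0.055,0],[0,0,0.085,0],[0,0,0.11,0]]}}

```text
time: 21.2
tool_pos: [0.5282, 0.003, 0.2197]
tool_rot: [-0.001, 0.605, 0.796, -0.0]
contact_force: [0.5, 0.6, -0.5]
gripper_width: 0.85
```

Run:
```python
from h import *
s,t,r=st();print(s['time'],t,np.degrees(np.arctan2(*r.as_matrix()[[1,0],0]))%360,delta([.5286,.0007,.155]))
```

```text
21.2 [0.5282 0.003  0.2197] 105.5042272092627 [-0.0024 -0.0002  0.0647]
```

Emit:
{"fn": "jog_arm", "kwargs": {"targets": [[0,0,0.02,0],[0,0,0.04,0],[0,0,0.055,0],[0,0,0.063,0],[0,0,0.066,0]]}}

```text
time: 21.62
tool_pos: [0.5275, 0.0028, 0.1538]
tool_rot: [-0.002, 0.605, 0.796, -0.001]
contact_force: [-0.2, -0.3, 0.5]
gripper_width: 0.853
```

Emit:
{"fn": "jog_arm", "kwargs": {"targets": [[0,0,0,0],[0,0,0,0],[0,0,0,0]]}}

```text
time: 21.87
tool_pos: [0.5296, 0.0018, 0.1578]
tool_rot: [0.001, 0.606, 0.796, 0.001]
contact_force: [-0.1, -1.0, -0.5]
gripper_width: 0.849
```

Emit:
{"fn": "jog_arm", "kwargs": {"targets": [[0,0,0,0],[0,0,0,0],[0,0,0,0],[0,0,0,0],[0,0,0,0]], "fingers": 0.3}}

```text
time: 22.28
tool_pos: [0.5287, 0.0016, 0.1565]
tool_rot: [0.0, 0.606, 0.796, 0.0]
contact_force: [-0.3, -0.1, -0.4]
gripper_width: 0.301
```

Emit:
{"fn": "jog_arm", "kwargs": {"targets": [[0,0,0,0],[0,0,0,0],[0,0,0,0],[0,0,0,0],[0,0,0,0]], "fingers": 0}}

```text
time: 22.7
tool_pos: [0.5286, 0.0017, 0.1563]
tool_rot: [-0.0, 0.606, 0.796, -0.0]
contact_force: [-0.2, 0.4, 0.2]
gripper_width: -0.002
```

Emit:
{"fn": "jog_arm", "kwargs": {"targets": [[0,0,0,0],[0,0,0,0],[0,0,0,0],[0,0,0,0],[0,0,0,0]]}}

```text
time: 23.12
tool_pos: [0.5286, 0.0017, 0.1563]
tool_rot: [-0.0, 0.606, 0.796, -0.0]
contact_force: [-0.3, 0.4, -0.6]
gripper_width: -0.0
```

The reading is zero, although the ball (44 mm) also read about 11 mm low, so a 12 mm bar might read as shut. I'll test with a small, slow lift.

Emit:
{"fn": "jog_arm", "kwargs": {"targets": [[0,0,-0.001,0],[0,0,-0.002,0],[0,0,-0.004,0],[0,0,-0.006,0],[0,0,-0.006,0]]}}

```text
time: 23.53
tool_pos: [0.529, 0.0016, 0.163]
tool_rot: [0.0, 0.606, 0.796, 0.0]
contact_force: [0.5, 0.9, 0.7]
gripper_width: -0.0
```

Emit:
{"fn": "jog_arm", "kwargs": {"targets": [[0,0,0,0],[0,0,0,0],[0,0,0,0],[0,0,0,0]]}}

```text
time: 23.87
tool_pos: [0.5286, 0.0017, 0.1622]
tool_rot: [-0.0, 0.606, 0.796, -0.0]
contact_force: [-0.4, 0.7, 0.2]
gripper_width: 0.001
```

Run:
```python
from h import *
s,t,r=st();print(s['time'],t,s['gripper_width'],s['contact_force'],s['ft_torque'])
im,c=look('pics/w10.png');a=cams.grab_frame('side')[:,:,::-1];b=cv2.imread('pics/side0.png')
cv2.imwrite('pics/side10.png',a)
# basket front rim motion between views, numerically (template of front corner)
T=b[300:350,235:300];m=cv2.matchTemplate(a,T,cv2.TM_CCOEFF_NORMED);print(cv2.minMaxLoc(m)[1::2],'was (235,300)')
```

```text
23.8667 [0.5286 0.0017 0.1622] 0.001190292444786327 [-0.4085  0.7036  0.2323] [ 0.0063 -0.0205 -0.0081]
(0.8003490567207336, (235, 300)) was (235,300)
```

No load and no motion: the bar isn't gripped. I'll use the last picture as a composite to see why.

Run:
```python
from h import *
w=cv2.imread('pics/w10.png');a=cv2.imread('pics/side10.png')[150:350,200:360];s=np.ascontiguousarray(cams.grab_frame('scene')[:,:,::-1])[180:330,270:410]
c=cams.get_calibration('wrist');print(proj('w',[[.5286,.0007,.175],[.5286-.0206,.0757,.175],[.5286,.0007,.162]],c))
w=w[60:460,120:540]
o=np.hstack([cv2.resize(w,(420,400)),cv2.resize(a,(320,400),interpolation=cv2.INTER_CUBIC)])
cv2.imwrite('pics/k.png',o)
```

```text
[[328.4287 288.1712]
 [328.5003 105.6276]
 [328.4707 277.4517]]
```

View pics/k.png

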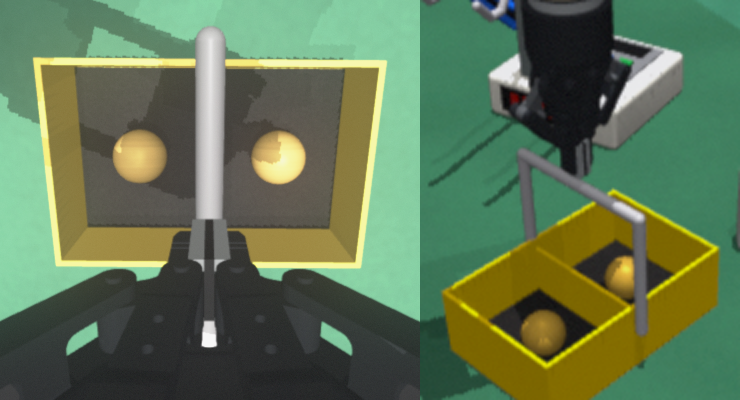

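Picture: the shut fingertips stand just above the bar (tips at (208,220) left, about 12 mm over the bar on the right). The tips are really about 28 mm higher than the reported TCP, which also explains the low ball reading. Reopening and going about 34 mm lower.

Emit:
{"fn": "jog_arm", "kwargs": {"targets": [[0,0,0,0],[0,0,0,0],[0,0,0,0],[0,0,0,0],[0,0,0,0]], "fingers": 0.7}}

```text
time: 24.43
tool_pos: [0.5287, 0.0017, 0.1623]
tool_rot: [0.0, 0.606, 0.796, 0.0]
contact_force: [-0.2, -0.0, -0.8]
gripper_width: 0.694
```

Emit:
{"fn": "jog_arm", "kwargs": {"targets": [[0,0,0.006,0],[0,0,0.012,0],[0,0,0.018,0],[0,0,0.022,0],[0,0,0.024,0]]}}

```text
time: 24.85
tool_pos: [0.5279, 0.0018, 0.1368]
tool_rot: [-0.001, 0.606, 0.796, -0.001]
contact_force: [-0.2, -0.0, -0.8]
gripper_width: 0.7
```

Emit:
{"fn": "jog_arm", "kwargs": {"targets": [[0,0,0.003,0],[0,0,0.006,0],[0,0,0.009,0],[0,0,0.01,0],[0,0,0.01,0]]}}

```text
time: 25.27
tool_pos: [0.5285, 0.0017, 0.128]
tool_rot: [-0.0, 0.606, 0.796, -0.0]
contact_force: [0.4, 0.2, 0.0]
gripper_width: 0.697
```

Emit:
{"fn": "jog_arm", "kwargs": {"targets": [[0,0,0,0],[0,0,0,0],[0,0,0,0],[0,0,0,0],[0,0,0,0]], "fingers": 0.25}}

```text
time: 25.68
tool_pos: [0.5287, 0.0017, 0.1285]
tool_rot: [0.0, 0.606, 0.796, 0.0]
contact_force: [0.8, -0.6, -0.1]
gripper_width: 0.249
```

Emit:
{"fn": "jog_arm", "kwargs": {"targets": [[0,0,0,0],[0,0,0,0],[0,0,0,0],[0,0,0,0],[0,0,0,0]], "fingers": 0}}

```text
time: 26.1
tool_pos: [0.5286, 0.0016, 0.1286]
tool_rot: [-0.0, 0.606, 0.796, -0.0]
contact_force: [-2.6, -0.3, 2.8]
gripper_width: 0.115
```

Emit:
{"fn": "jog_arm", "kwargs": {"targets": [[0,0,0,0],[0,0,0,0],[0,0,0,0]]}}

```text
time: 26.35
tool_pos: [0.5286, 0.0017, 0.1285]
tool_rot: [-0.0, 0.606, 0.796, -0.0]
contact_force: [-2.4, -0.5, 3.2]
gripper_width: 0.118
```

Gripped now (0.117 ≈ 10 mm). Test lift.

Emit:
{"fn": "jog_arm", "kwargs": {"targets": [[0,0,-0.001,0],[0,0,-0.003,0],[0,0,-0.006,0],[0,0,-0.01,0],[0,0,-0.014,0]]}}

```text
time: 26.77
tool_pos: [0.5278, 0.0019, 0.1412]
tool_rot: [-0.001, 0.606, 0.796, -0.001]
contact_force: [0.2, -0.9, -7.1]
gripper_width: 0.113
```

Emit:
{"fn": "jog_arm", "kwargs": {"targets": [[0,0,-0.004,0],[0,0,-0.007,0],[0,0,-0.009,0],[0,0,-0.01,0],[0,0,-0.01,0]]}}

```text
time: 27.18
tool_pos: [0.5288, 0.0016, 0.1527]
tool_rot: [0.0, 0.606, 0.796, 0.0]
contact_force: [-0.3, -0.7, -6.7]
gripper_width: 0.117
```

Run:
```python
from h import *
s,t,r=st();print(s['time'],t,s['gripper_width'],s['contact_force'],s['ft_torque'])
a=cams.grab_frame('side')[:,:,::-1];b=cv2.imread('pics/side10.png')
for (x,y,w,h) in [(240,310,50,45),(205,280,40,40),(325,260,40,40),(300,245,30,40)]:
    m=cv2.matchTemplate(a[max(0,y-40):y+h+20,x-30:x+w+30],b[y:y+h,x:x+w],cv2.TM_CCOEFF_NORMED);_,v,_,l=cv2.minMaxLoc(m);print(v,l[0]-30,l[1]-min(40,y))
P=np.array([.5,-.08,.075]);print(proj('side',[P,P+[0,0,.024]]))
```

```text
27.1833 [0.5288 0.0016 0.1527] 0.11726882035712179 [-0.2707 -0.6973 -6.7191] [ 0.0465 -0.061   0.0878]
0.9246053099632263 0 -10
0.9553097486495972 -1 -10
0.9667972326278687 0 -10
0.9317245483398438 0 -10
[[288.2353 313.7497]
 [287.6626 303.825 ]]
```

Lifted 24 mm. It is uniformly upright in the side view (−10 px at all four patches), and the 6.7 N load matches basket plus two balls. Raising, then carrying slowly.

Emit:
{"fn": "jog_arm", "kwargs": {"targets": [[0,0,-0.004,0],[0,0,-0.012,0],[0,0,-0.023,0],[0,0,-0.035,0],[0,0,-0.047,0]]}}

```text
time: 27.65
tool_pos: [0.529, 0.0016, 0.2013]
tool_rot: [0.001, 0.606, 0.796, 0.0]
contact_force: [0.5, -0.6, -7.2]
gripper_width: 0.118
```

Emit:
{"fn": "jog_arm", "kwargs": {"targets": [[0,0,-0.012,0],[0,0,-0.024,0],[0,0,-0.034,0],[0,0,-0.04,0],[0,0,-0.042,0]]}}

```text
time: 28.07
tool_pos: [0.5294, 0.0016, 0.2433]
tool_rot: [0.001, 0.606, 0.796, 0.001]
contact_force: [-0.3, -0.0, -7.3]
gripper_width: 0.117
```

Emit:
{"fn": "jog_arm", "kwargs": {"targets": [[0.004,0,0,0],[0.012,0,0,0],[0.024,0,0,0],[0.039,0,0,0],[0.055,-0.001,0,0]]}}

```text
time: 28.48
tool_pos: [0.5121, 0.0558, 0.2402]
tool_rot: [-0.001, 0.606, 0.796, -0.0]
contact_force: [-0.4, -0.4, -8.2]
gripper_width: 0.115
```

Emit:
{"fn": "jog_arm", "kwargs": {"targets": [[0.018,0,0,0],[0.036,0,0,0],[0.054,-0.001,0,0],[0.072,-0.001,0,0],[0.09,-0.001,0,0]]}}

```text
time: 28.9
tool_pos: [0.4867, 0.1428, 0.2403]
tool_rot: [-0.001, 0.605, 0.796, -0.0]
contact_force: [0.5, 0.5, -7.4]
gripper_width: 0.117
```

Emit:
{"fn": "jog_arm", "kwargs": {"targets": [[0.018,0,0,-0.5],[0.036,-0.001,0,-1.5],[0.053,-0.001,0,-3],[0.069,-0.001,0,-4.5],[0.083,-0.002,0,-6]]}}

```text
time: 29.32
tool_pos: [0.4625, 0.2224, 0.2403]
tool_rot: [-0.001, 0.562, 0.827, -0.0]
contact_force: [-0.6, 0.3, -7.9]
gripper_width: 0.116
```

Run:
```python
from h import *
s,t,r=st();print(s['time'],t,s['gripper_width'],s['contact_force'],np.degrees(np.arctan2(*r.as_matrix()[[1,0],0]))%360,delta([.4574,.2433,.2415]))
```

```text
29.3167 [0.4625 0.2224 0.2403] 0.11579816312972023 [-0.6485  0.3029 -7.9491] 111.59398053568057 [ 0.0213  0.0029 -0.0012]
```

Emit:
{"fn": "jog_arm", "kwargs": {"targets": [[0.01,0.001,0,-1.5],[0.016,0.002,-0.001,-3],[0.02,0.003,-0.001,-4.5],[0.0215,0.003,-0.001,-6],[0.0215,0.003,-0.001,-6.9]]}}

```text
time: 29.73
tool_pos: [0.459, 0.2415, 0.2422]
tool_rot: [-0.0, 0.512, 0.859, -0.0]
contact_force: [-0.4, 0.1, -7.3]
gripper_width: 0.121
```

Emit:
{"fn": "jog_arm", "kwargs": {"targets": [[0,0,0,0],[0,0,0,0],[0,0,0,0],[0,0,0,0],[0,0,0,0]]}}

```text
time: 30.15
tool_pos: [0.4591, 0.2412, 0.2423]
tool_rot: [0.0, 0.513, 0.859, -0.0]
contact_force: [-0.2, 0.2, -7.6]
gripper_width: 0.117
```

Run:
```python
from h import *
im,c=look('pics/w11.png');cv2.imwrite('pics/side11.png',cams.grab_frame('side')[:,:,::-1])
s,t,r=st();print(s['time'],t,s['contact_force'],s['ft_torque'],np.degrees(np.arctan2(*r.as_matrix()[[1,0],0]))%360,delta([.5454,.2907,.2415]))
# rim edges in wrist view: yellow mask extents, compared with an upright basket
x=np.array([np.cos(.494),np.sin(.494)]);y=np.array([-x[1],x[0]])
bz=t[2]+.0465-.175
P=[[*(t[:2]+a*x+b*y),bz+.075] for a in(-.115,.115) for b in (.075,)]
print(proj('w',P,c).round(1))
h=cv2.cvtColor(im,cv2.COLOR_BGR2HSV);m=cv2.inRange(h,(24,120,120),(34,255,255))
n,L,S,C=cv2.connectedComponentsWithStats(m)
k=1+np.argmax(S[1:,4]);ys,xs=np.nonzero(L==k);print(S[k]);
for f in (xs+ys, ys-xs): i=np.argmin(f);print(xs[i],ys[i])
```

```text
30.25 [0.4591 0.2413 0.2423] [-0.437  -0.1294 -6.2697] [-0.0332  0.0056 -0.0203] 118.31665308769242 [0.0025 0.0994 0.0008]
[[126.1 117.3]
 [531.9 116.9]]
[ 127  117  183  235 6404]
127 117
309 118
```

The rim corner at (127,117) is where an upright basket predicts it (126,117). Moving in over the hook slowly.

Emit:
{"fn": "jog_arm", "kwargs": {"targets": [[0.001,0.002,0,0],[0.001,0.006,0,0],[0.002,0.012,0,0],[0.002,0.019,0,0],[0.0025,0.027,0,0]]}}

```text
time: 30.67
tool_pos: [0.4823, 0.257, 0.2423]
tool_rot: [0.0, 0.512, 0.859, 0.0]
contact_force: [0.1, 0.2, -6.6]
gripper_width: 0.117
```

Emit:
{"fn": "jog_arm", "kwargs": {"targets": [[0,0.009,0,0],[0,0.018,0,0],[0,0.027,0,0],[0,0.036,0,0],[0,0.045,0,0]]}}

```text
time: 31.08
tool_pos: [0.5221, 0.2784, 0.2421]
tool_rot: [-0.0, 0.513, 0.859, -0.0]
contact_force: [-0.6, 0.5, -6.9]
gripper_width: 0.118
```

Emit:
{"fn": "jog_arm", "kwargs": {"targets": [[0,0.008,0,0],[0,0.015,0,0],[0,0.021,0,0],[0,0.025,0,0],[0,0.0275,0,0]]}}

```text
time: 31.5
tool_pos: [0.5459, 0.2911, 0.2422]
tool_rot: [-0.0, 0.513, 0.859, -0.0]
contact_force: [0.3, -0.6, -7.3]
gripper_width: 0.117
```

Emit:
{"fn": "jog_arm", "kwargs": {"targets": [[0,0,0,0],[0,0,0,0],[0,0,0,0],[0,0,0,0],[0,0,0,0]]}}

```text
time: 31.92
tool_pos: [0.5452, 0.2908, 0.2424]
tool_rot: [0.0, 0.513, 0.859, 0.0]
contact_force: [0.4, 0.8, -7.3]
gripper_width: 0.123
```

Run:
```python
from h import *
s,t,r=st();print(s['time'],t,s['contact_force'],s['ft_torque'],s['gripper_width'],delta([.5454,.2907,.1995]))
im,c=look('pics/w12.png')
x=np.array([np.cos(.494),np.sin(.494)]);y=np.array([-x[1],x[0]]);o=np.array([.5454,.2907])
# check far prong tip in this view: brightest column profile near prediction
print(proj('w',[[*(o-.03*x+.042*y),.259],[*(o+.03*x+.042*y),.263],[*(t[:2]+.078*y),t[2]+.0465]],c))
cv2.imwrite('pics/side12.png',cams.grab_frame('side')[:,:,::-1])
```

```text
31.9167 [0.5452 0.2908 0.2424] [ 0.4423  0.7957 -7.2508] [ 0.02    0.0166 -0.0059] 0.12279987847264787 [-0.0002  0.0001  0.0429]
[[256.075  195.1643]
 [404.2895 196.7303]
 [329.0603  93.9331]]
```

Emit:
{"fn": "jog_arm", "kwargs": {"targets": [[0,0,0.004,0],[0,0,0.011,0],[0,0,0.019,0],[0,0,0.026,0],[0,0,0.031,0]]}}

```text
time: 32.43
tool_pos: [0.5447, 0.2906, 0.2091]
tool_rot: [-0.001, 0.513, 0.859, -0.001]
contact_force: [-0.5, -0.4, -8.7]
gripper_width: 0.119
```

Emit:
{"fn": "jog_arm", "kwargs": {"targets": [[0,0,0.002,0],[0,0,0.004,0],[0,0,0.006,0],[0,0,0.007,0],[0,0,0.008,0]]}}

```text
time: 32.85
tool_pos: [0.5456, 0.291, 0.2036]
tool_rot: [0.0, 0.513, 0.859, 0.0]
contact_force: [0.1, 0.2, -7.0]
gripper_width: 0.118
```

Emit:
{"fn": "jog_arm", "kwargs": {"targets": [[0,0,0.001,0],[0,0,0.001,0],[0,0,0.002,0],[0,0,0.002,0],[0,0,0.003,0]]}}

```text
time: 33.27
tool_pos: [0.5456, 0.291, 0.2006]
tool_rot: [0.0, 0.513, 0.859, 0.0]
contact_force: [0.0, -0.9, -7.6]
gripper_width: 0.12
```

Emit:
{"fn": "jog_arm", "kwargs": {"targets": [[0,0,0.001,0],[0,0,0.001,0],[0,0,0.001,0]]}}

```text
time: 33.52
tool_pos: [0.5455, 0.291, 0.1995]
tool_rot: [0.0, 0.512, 0.859, 0.0]
contact_force: [-0.2, -0.0, -7.0]
gripper_width: 0.117
```

Emit:
{"fn": "jog_arm", "kwargs": {"targets": [[0,0,0.001,0],[0,0,0.001,0],[0,0,0.002,0],[0,0,0.002,0],[0,0,0.002,0]]}}

```text
time: 33.93
tool_pos: [0.5457, 0.2911, 0.1991]
tool_rot: [0.0, 0.512, 0.859, 0.001]
contact_force: [-4.4, -2.4, 4.2]
gripper_width: 0.12
```

Emit:
{"fn": "jog_arm", "kwargs": {"targets": [[0,0,0.001,0],[0,0,0.001,0],[0,0,0.001,0]]}}

```text
time: 34.18
tool_pos: [0.5458, 0.2911, 0.199]
tool_rot: [0.001, 0.512, 0.859, 0.001]
contact_force: [-7.0, -2.9, 7.3]
gripper_width: 0.117
```

Emit:
{"fn": "jog_arm", "kwargs": {"targets": [[0,0,0.001,0],[0,0,0.001,0],[0,0,0.001,0]]}}

```text
time: 34.43
tool_pos: [0.5458, 0.2911, 0.1989]
tool_rot: [0.001, 0.512, 0.859, 0.001]
contact_force: [-7.4, -3.2, 11.7]
gripper_width: 0.116
```

Contact came at the predicted height, but with an ~8 N push toward −x: the bar is riding on the rising slope. I'll ease up, shift back 5 mm, and lower again.

Emit:
{"fn": "jog_arm", "kwargs": {"targets": [[0,0,-0.003,0],[0,0,-0.006,0],[0,-0.002,-0.006,0],[0,-0.004,-0.006,0],[0,-0.005,-0.006,0]]}}

```text
time: 34.85
tool_pos: [0.5419, 0.289, 0.2009]
tool_rot: [0.001, 0.513, 0.859, 0.001]
contact_force: [5.3, 2.3, -5.0]
gripper_width: 0.118
```

Emit:
{"fn": "jog_arm", "kwargs": {"targets": [[0,0,0.001,0],[0,0,0.002,0],[0,0,0.003,0],[0,0,0.003,0],[0,0,0.003,0]]}}

```text
time: 35.27
tool_pos: [0.5425, 0.2892, 0.2]
tool_rot: [0.001, 0.513, 0.859, 0.002]
contact_force: [4.4, 2.6, 2.4]
gripper_width: 0.119
```

Emit:
{"fn": "jog_arm", "kwargs": {"targets": [[0,0,0.001,0],[0,0,0.001,0],[0,0,0.001,0],[0,0,0.001,0]]}}

```text
time: 35.6
tool_pos: [0.5428, 0.2893, 0.1996]
tool_rot: [0.002, 0.513, 0.859, 0.002]
contact_force: [4.7, 2.3, 3.5]
gripper_width: 0.116
```

Emit:
{"fn": "jog_arm", "kwargs": {"targets": [[0,0,0.001,0],[0,0,0.001,0],[0,0,0.001,0],[0,0,0.001,0]]}}

```text
time: 35.93
tool_pos: [0.5431, 0.2894, 0.1994]
tool_rot: [0.002, 0.512, 0.859, 0.003]
contact_force: [4.9, 3.6, 6.7]
gripper_width: 0.115
```

Emit:
{"fn": "jog_arm", "kwargs": {"targets": [[0,0,0.001,0],[0,0,0.001,0],[0,0,0.001,0],[0,0,0.001,0]]}}

```text
time: 36.27
tool_pos: [0.5432, 0.2895, 0.1993]
tool_rot: [0.002, 0.512, 0.859, 0.003]
contact_force: [3.0, 1.7, 8.2]
gripper_width: 0.12
```

Heights agree (0.199–0.1995), so the bar is in the flat trough and the side forces are friction. Relieving the load, then opening the fingers.

Emit:
{"fn": "jog_arm", "kwargs": {"targets": [[0,0.001,-0.001,0],[0,0.001,-0.0015,0],[0,0.001,-0.0015,0],[0,0.001,-0.0015,0]]}}

```text
time: 36.6
tool_pos: [0.5432, 0.2895, 0.1992]
tool_rot: [0.001, 0.513, 0.859, 0.002]
contact_force: [3.2, 1.6, 6.7]
gripper_width: 0.119
```

Emit:
{"fn": "jog_arm", "kwargs": {"targets": [[0,0,0,0],[0,0,0,0],[0,0,0,0],[0,0,0,0],[0,0,0,0]], "fingers": 0.25}}

```text
time: 37.02
tool_pos: [0.5413, 0.2888, 0.1959]
tool_rot: [-0.001, 0.513, 0.859, -0.001]
contact_force: [0.1, -0.7, 0.3]
gripper_width: 0.251
```

Emit:
{"fn": "jog_arm", "kwargs": {"targets": [[0,0,0,0],[0,0,0,0],[0,0,0,0],[0,0,0,0],[0,0,0,0]], "fingers": 0.6}}

```text
time: 37.43
tool_pos: [0.5419, 0.289, 0.1968]
tool_rot: [-0.0, 0.513, 0.859, -0.0]
contact_force: [-0.3, 0.8, 0.6]
gripper_width: 0.602
```

Run:
```python
from h import *
s,t,r=st();print(s['time'],t,s['contact_force'],s['gripper_width'])
a=cams.grab_frame('side')[:,:,::-1];cv2.imwrite('pics/side13.png',a);im,c=look('pics/w13.png')
def corner(im):
    h=cv2.cvtColor(np.ascontiguousarray(im),cv2.COLOR_BGR2HSV);m=cv2.inRange(h,(24,120,120),(34,255,255));n,L,S,C=cv2.connectedComponentsWithStats(m);k=1+np.argmax(S[1:,4]);ys,xs=np.nonzero(L==k);i=np.argmin(xs+ys);j=np.argmin(ys-xs);return xs[i],ys[i],xs[j],ys[j],S[k]
print(corner(im))
x=np.array([np.cos(.494),np.sin(.494)]);y=np.array([-x[1],x[0]])
print(proj('w',[[*(np.array([.5432,.2895])+q*x+.075*y),.146] for q in (-.115,.115)],c))
```

```text
37.4333 [0.5419 0.289  0.1968] [-0.3     0.7871  0.5944] 0.6020558816436092
(np.int64(126), np.int64(117), np.int64(313), np.int64(117), array([ 126,  117,  188,  231, 2321], dtype=int32))
[[126.1743 117.5355]
 [536.6538 117.4489]]
```

With the gripper unloaded, the rim corner at (126,117) matches the hung prediction (126,117.5). Retreating straight up.

Emit:
{"fn": "jog_arm", "kwargs": {"targets": [[0.001,0.0005,-0.006,0],[0.001,0.0005,-0.016,0],[0.001,0.0005,-0.03,0],[0.001,0.0005,-0.045,0],[0.001,0.0005,-0.06,0]]}}

```text
time: 37.95
tool_pos: [0.5423, 0.2903, 0.2595]
tool_rot: [0.001, 0.513, 0.859, 0.001]
contact_force: [-0.7, 0.0, 0.5]
gripper_width: 0.601
```

Emit:
{"fn": "jog_arm", "kwargs": {"targets": [[0,0,-0.02,0],[0,0,-0.045,0],[0,0,-0.07,0],[0,0,-0.09,0],[0,0,-0.1,0]]}}

```text
time: 38.37
tool_pos: [0.5429, 0.2906, 0.3629]
tool_rot: [0.002, 0.513, 0.859, 0.003]
contact_force: [-0.4, -0.7, 1.3]
gripper_width: 0.602
```

Emit:
{"fn": "jog_arm", "kwargs": {"targets": [[0,0,0,0],[0,0,0,0],[0,0,0,0],[0,0,0,0],[0,0,0,0]]}}

```text
time: 38.78
tool_pos: [0.5413, 0.2899, 0.3548]
tool_rot: [-0.001, 0.513, 0.859, -0.001]
contact_force: [-0.2, 0.4, 0.1]
gripper_width: 0.599
```

Run:
```python
from h import *
def g(n): return np.ascontiguousarray(cams.grab_frame(n)[:,:,::-1])
a=g('side');s0=g('scene')
for _ in range(18): cams.grab_frame('wrist')
b=g('side');s1=g('scene');im,c=look('pics/w14.png');s,t,r=st()
cv2.imwrite('pics/side14.png',b);cv2.imwrite('pics/scene14.png',s1)
print(s['time'],t,s['contact_force'],'moved px>25:',(cv2.absdiff(a,b).max(2)>25).sum(),(cv2.absdiff(s0,s1).max(2)>25).sum())
x=np.array([np.cos(.494),np.sin(.494)]);y=np.array([-x[1],x[0]])
P=[[*(np.array([.5432,.2895])+q*x+w*y),.146] for q in (-.115,.115) for w in (.075,-.075)]
print('pred rim w',proj('w',P,c).round(0).tolist());print('pred rim side',proj('side',P).round(0).tolist())
for n,I in (('w',im),('side',b),('scene',s1)):
    h=cv2.cvtColor(I,cv2.COLOR_BGR2HSV);m=cv2.inRange(h,(22,120,60),(34,255,255));nn,L,S,C=cv2.connectedComponentsWithStats(m)
    print(n,[S[i].tolist() for i in range(1,nn) if S[i,4]>600])
    m=cv2.inRange(h,(12,100,80),(21,255,255));nn,L,S,C=cv2.connectedComponentsWithStats(m);print('  brass',[S[i].tolist() for i in range(1,nn) if S[i,4]>200])
b0=cv2.imread('pics/scene0.png');T=b0[278:328,238:272];v=cv2.minMaxLoc(cv2.matchTemplate(s1,T,cv2.TM_CCOEFF_NORMED));print('bottle',v[1],v[3],'was (238,278)')
```

```text
39.9333 [0.5419 0.2901 0.3568] [ 0.9131 -0.3653  0.1687] moved px>25: 122 2063
pred rim w [[212.0, 125.0], [223.0, 270.0], [448.0, 125.0], [437.0, 270.0]]
pred rim side [[164.0, 204.0], [219.0, 222.0], [230.0, 162.0], [280.0, 176.0]]
w [[212, 125, 110, 142, 3953], [339, 250, 95, 18, 1326]]
  brass [[239, 51, 22, 74, 1150], [261, 175, 38, 39, 1054], [360, 179, 39, 35, 554]]
side [[116, 158, 40, 39, 1066], [166, 163, 117, 89, 6129], [0, 168, 35, 41, 903]]
  brass [[79, 69, 28, 18, 324], [445, 233, 102, 80, 3804], [149, 235, 35, 22, 376], [435, 304, 33, 26, 318], [520, 317, 120, 86, 4076]]
scene [[117, 171, 63, 56, 1966], [388, 288, 79, 58, 1241], [379, 338, 45, 34, 617], [403, 351, 49, 82, 648]]
  brass [[297, 0, 40, 11, 230], [594, 64, 46, 74, 1205], [108, 248, 81, 79, 1176], [405, 328, 22, 19, 236], [455, 355, 32, 26, 279]]
bottle 0.9997538924217224 (238, 278) was (238,278)
```

Run:
```python
from h import *
a=cams.grab_frame('side');w=cams.grab_frame('wrist')
for _ in range(12): cams.grab_frame('scene')
b=cams.grab_frame('side');v=cams.grab_frame('wrist')
print((cv2.absdiff(a,b)[150:260,160:290].max(2)>25).sum(),(cv2.absdiff(w,v)[120:275,205:450].max(2)>25).sum(),manip.state()['contact_force'])
print(manip.job_done(),manip.state()['time'])
```

```text
0 0 [ 0.0314  0.207  -0.7804]
the job is handed in; nothing more can be done
the job is handed in; nothing more can be done
```

I set both brass balls down in the basket's wells, one in each. I then carried the basket upright by its handle, hung it on both prongs of the scale's hook, moved the gripper away and handed in the job. The last clock reading before hand-in was 39.9 s.

**Last checks:**
- **Hang:** the basket's rim sits at the height and position predicted for a seated bar (0–3 px off). The bar met the prongs within 1 mm of the predicted height. The last still check found no pixel change on the basket over about 0.7 s.
- **Balls and robot:** the wrist camera shows one brass ball in each well, and the force on the tool is about zero.
- **Bottle and black ball:** the bottle is unmoved (template match 0.9997 at its old place). The black ball was not touched; I last saw it in its seat after placing the second ball.

**What went wrong or disagreed:**
- **Fingertip height:** the fingertips were really about 28 mm higher than the reported tool position. My first handle grasp closed on air above the bar, and both balls were gripped above their centres, though nothing was dropped.
- **Hanging:** the first set-down in the trough met a sideways force of about 8 N, so I eased up, shifted back 5 mm and set it down again.
- **Earlier still check:** a whole-picture comparison showed some changed pixels, most likely the arm still settling.
- **Picture limit:** I had used all 12 picture views by then, so the final checks are numeric only.

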